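# Walk a heavy heat sink round to the stop fence

## Robot

A 7-joint arm with a two-finger parallel gripper is mounted at the origin on a cart in front of the work surface, level with it; the furniture and walls round the work are solid. World frame = base frame: x ahead of the robot, y to its left, z up, the work surface at z = 0. Lengths are in m, angles in rad, forces in N, time in s.
With the tool pointing down it reaches from about 0.425 to 0.95 m from the base axis. Payload 4.7 kg.
Tool frame: the origin (TCP) lies between the finger pads; the fingertips stand 11 mm ahead of it and the grasp point (between the pads) lies 8 mm behind it; z points along the fingers, y is the line along which they close (so a half turn about z gives the same grasp; the last joint's range is limited). The gripper opens to 85 mm and grips with 20 to 120 N. Pads are 22 mm wide; open, the fingers measure 114 mm over their backs; the gripper's body (76 mm by 85 mm) begins 54 mm behind the grasp point. The pads swing forward as they close: fully open they stand 13 mm farther back than shut.
Start: joints at [1.237, 0.469, -0.049, 1.532, 0.024, 1.141, -0.082], TCP at [0.203, -0.644, 0.242] pointing down, gripper open.
Joint ranges: [-2.59, 2.59], [-0.33, 1.99], [-1.39, 1.29], [0.1, 2.45], [-1.04, 4.18], [0.21, 1.99], [-2.66, 2.66]. Speed limits (rad/s): [2.57, 2.57, 3.14, 3.14, 3.14, 3.14, 3.14].

## Interface

Orientations are given as a unit quaternion [x, y, z, w].
In Python, from workcell import ctrl gives the robot as it stands. The module is installed in compiled form; this text tells all that it offers.
- The arm moves only by the tool drive_tool, never from a script. Its argument "rows" is a list of rows, each a list of 3 entries, a list of its own where there are three numbers: the finger opening in m, from 0 to 0.0854, then the shift along the tool's x, y, z in m, then the turn, a rotation vector about the tool's x, y, z in degrees. A call has 1 to 5 rows; each row is the pose to reach, as a shift and turn from the pose commanded when the call began, along the tool's axes at that moment; what a row does not reach only later rows make up. A row lasts 1/10 s, in which the tool goes at most 50 mm and 8.59 degrees, less where a joint would pass 70% of its speed; a pose out of reach is approached as far as the arm can. A call with a gripper value outside its range is refused whole. The fingers move at their own pace and stop on an object; the grip force is fixed at half the most. Time passes only in rows, so rows that repeat a pose let the fingers close. It gives the time, the measured TCP pose, the force, the opening and the grip force at its end, in the units of the state.
- ctrl.state(): the state, without advancing time (a new reading comes with each control period).
- ctrl.capture(name): name is "scene" or "side" or "wrist"; returns (picture, depth): 400x640x3 uint8, red, green, blue; 400x640 float32, m along the optical axis (not along the pixel's ray), 0 where there is no reading.
- ctrl.camera_params(name): a dict with "camera_matrix" (3x3 intrinsics, pixels), "R" (3x3) and "t" (3): a world point X has camera coordinates R X + t. Camera axes: x right, y down, z forward; pixel columns grow to the right and rows downward; lengths in m; the calibration is good to about 2 mm. A picture is of the moment at which its call begins: read the wrist's pose just before it. camera_params takes no time and is no camera call; for the wrist camera it gives the pose at the moment of the call.
- ctrl.close_job(): hands the job in; it is judged then, once.
Trained networks look in the newest picture that a camera, given by its name, has taken for a name from the list of things; names that differ only in an ending like _2 or _b are one class to them, and where a whole thing is asked for, a point or a joint stands for the part that bears it (a point fixed in the world has none). Each returns a list of dicts, best first, with "p" (0 to 1); they miss things now and then, are a little off and sometimes report something else, mostly with a low value. They report only what shows in the picture. A call takes as long as a camera call. They do not tell look-alikes from the thing itself.
- ctrl.cut_out(camera, target): "mask" (400x640 bool, what is visible of it) and "location" ([row, column] in pixels, amid what is visible of it).
- ctrl.landmark_of(camera, target): "location" ([row, column] in pixels: a listed point, or the origin of a listed thing).
The state is a dict: "t": time; "qpos": joint angles; "joint_velocities": joint speeds; "joint_torque": joint torques, N m; "tcp_pos": TCP position; "tool_rot": TCP orientation; "wrist_force": force on the tool from outside, world axes, zero at the start; "moment": the same for the moment, N m; "width": finger opening in m; "grip_force": force on a finger pad.
Only numpy, scipy, OpenCV 4.12 (cv2) and the standard library are available. Lean on these libraries where they do the work, as an engineer would, in place of code of your own. Each camera call takes 0.05 s, during which the arm holds its last target. There are 200 camera calls.

## Task

The heavy finned heat sink stands askew in front of the aluminium stop fence. Using only the fingers, and never gripping or lifting it, walk it round by pushing at its corners until one of its long sides faces the fence squarely, before any of it touches the fence; then push it up so that this long side lies flush on the fence, with the whole heat sink between the two yellow marks. Leave it there, take the hand away, and do not disturb the things standing round about.

Things in the scene. Friction and masses are not known exactly. Their poses are not given: they have to be found in the camera images.
- heatsink: dark finned aluminium heat sink, a solid heavy block (about 0.8 kg; it takes about 3 to 7 N to slide it and stays where it is left), 150 mm long, 96 mm wide, 45 mm high, vertical flat sides all round, two pale cross bars on top. Origin: centre of its underside, on the bench. Its y axis runs along the 150 mm length, x across the 96 mm width, z up. The two long sides are alike and either may go to the fence. It is to be pushed only, never lifted or tipped
- fence: aluminium stop fence screwed down on the bench: an upright wall 260 mm long, 12 mm thick, 35 mm high, its working face towards the robot, a 6 mm foot plate and small ribs behind it up to 56 mm from the face. Origin: middle of the working face, at bench height. Its x axis points away from the robot, square into the face; y runs along the wall, z up. Two yellow marks, 8 mm wide, cross the wall at y = +104 and -104 mm, so that 200 mm lie between their inner edges
- driver_stand: black screwdriver stand, 62 x 176 x 98 mm, fixed at the left of the bench, with six upright green-handled drivers that reach 190 mm above the bench: pass above or beside it. Origin: centre of its underside
- solder_reel: blue reel of solder, 56 mm in diameter, 36 mm high, standing to the left; origin at the centre of its underside. Not to be disturbed
- flux_bottle: small amber bottle with a black pointed cap, 34 mm in diameter, 96 mm high, standing at the back left; origin at the centre of its underside. Not to be disturbed
- parts_box: blue parts box with a clear lid, 69 x 121 x 33 mm, to the right; origin at the centre of its underside. Not to be disturbed
- kapton_tape: roll of amber tape lying flat, 62 mm in diameter, 12 mm high, to the right; origin at the centre of its underside. Not to be disturbed
Mind the look-alikes: they are no part of the job. What is shaped like the heatsink but pink is not meant.

How it is judged:
At the end, for the whole second after the job is handed in: The heat sink stands flat and at rest on the bench, one long side parallel to the fence within 0.03 rad and against it (its centre at most 51.5 mm from the face, 48 mm being full contact), its centre within 26 mm of the fence's middle along the wall, so that it lies between the yellow marks (angle between the y axis of heatsink and the y axis of fence, either way round below 0.03 rad and x of heatsink in the frame of fence between -0.0515 and -0.044 m and y of heatsink in the frame of fence between -0.026 and 0.026 m and height (world z) of heatsink below 0.004 m and angle between heatsink's own z axis and vertical below 0.03 rad and linear speed of heatsink below 0.01 m/s); the robot touches nothing.
It fails at once if the heat sink touches the fence while it is still more than 0.2 rad from facing it squarely (contact force between heatsink and fence above 1 N and angle between the y axis of heatsink and the y axis of fence, either way round above 0.2 rad).
It fails at once if the arm or the gripper's body, rather than the fingers, pushes the heat sink (contact force between heatsink and the arm above 3 N).
It fails at once if the heat sink is lifted or tipped (height (world z) of heatsink above 0.008 m or angle between heatsink's own z axis and vertical above 0.12 rad).
It fails at once if the solder reel, flux bottle, parts box or tape roll is moved by more than 15 mm or knocked over (distance of any of solder_reel, flux_bottle, parts_box, kapton_tape from where it was at the start of the episode above 0.015 m or angle between any of solder_reel, flux_bottle, parts_box, kapton_tape's own z axis and vertical above 0.3 rad).
It also fails if it takes over 67 s, if anything falls off the work surface, if the arm or the gripper's body presses on something with over 40 N, if the wrist force passes 120 N, or if a joint passes its speed limit or range.

## Working session

There is one attempt and no reset: what is moved stays moved. The work goes in short steps, Python scripts to look and compute and a tool call to move; the robot and the scene stay as the last step left them, time stands still between calls to the robot, and variables do not carry over. Pictures are saved under pics/ and viewed, at most 10 in all, crops included, and the job is handed in when it is done.

Besides the shell and the picture viewer there is one more tool, called after "Call:" by a JSON object that holds its "name" and its "arguments", one argument or row to a line. drive_tool: Moves the arm, as the interface text tells. Its arguments: {"type":"object","properties":{"rows":{"type":"array"}},"required":["rows"]}

```bash
mkdir -p pics; cat > h.py <<'E'
import numpy as np, cv2
from workcell import ctrl
def pts(cam, mask, depth):
    P=ctrl.camera_params(cam); K=np.array(P["camera_matrix"]);R=np.array(P["R"]);t=np.array(P["t"])
    v,u=np.nonzero(mask&(depth>0)); z=depth[v,u]
    c=np.stack([(u-K[0,2])/K[0,0]*z,(v-K[1,2])/K[1,1]*z,z],1)
    return (c-t)@R
def proj(cam,X):
    P=ctrl.camera_params(cam); K=np.array(P["camera_matrix"]);c=np.array(P["R"])@X+np.array(P["t"]);q=K@c
    return q[:2]/q[2]
def sv(n,im): cv2.imwrite("pics/"+n,im[:,:,::-1])
E
python3 - <<'E'
from h import *
s=ctrl.state();print({k:np.round(v,3) for k,v in s.items()})
for cam in ["scene","side"]:
    im,d=ctrl.capture(cam); sv(cam+"0.png",im); np.savez(cam+"0.npz",im=im,d=d)
    for n in ["heatsink","fence","driver_stand","solder_reel","flux_bottle","parts_box","kapton_tape"]:
        for r in ctrl.cut_out(cam,n)[:3]:
            p=pts(cam,r["mask"],d)
            print(cam,n,round(r["p"],2),np.round(r["location"]),r["mask"].sum(),np.round(np.percentile(p,[2,50,98],axis=0),3).tolist() if len(p) else None)
E
```

```text
{'t': np.float64(0.0), 'qpos': array([ 1.237,  0.469, -0.049,  1.534,  0.024,  1.141, -0.082]), 'joint_velocities': array([ 0.001, -0.001, -0.002,  0.   , -0.   , -0.001,  0.001]), 'joint_torque': array([-0.0000e+00, -5.1031e+01, -4.7000e-02, -2.3771e+01,  1.1000e-02,
        8.0000e-03,  0.0000e+00]), 'tcp_pos': array([ 0.202, -0.643,  0.241]), 'tool_rot': array([ 0.988,  0.152, -0.   , -0.001]), 'wrist_force': array([ 0.251,  0.683, -0.308]), 'moment': array([ 0.017, -0.016, -0.006]), 'grip_force': np.float64(0.0), 'width': np.float64(0.086)}
scene heatsink 0.82 [314. 412.] 2464 [[0.479, -0.613, -0.0], [0.548, -0.55, 0.037], [0.638, -0.477, 0.048]]
scene heatsink 0.56 [198. 320.] 879 [[0.501, -0.082, 0.004], [0.56, -0.05, 0.043], [0.615, 0.013, 0.048]]
scene fence 0.76 [192. 364.] 793 [[0.689, -0.175, 0.003], [0.701, -0.067, 0.012], [0.749, 0.069, 0.037]]
scene fence 0.56 [257. 401.] 1036 [[0.603, -0.424, 0.0], [0.642, -0.372, 0.031], [0.694, -0.307, 0.036]]
scene driver_stand 0.69 [152. 254.] 518 [[0.389, 0.288, 0.006], [0.463, 0.352, 0.042], [0.525, 0.439, 0.091]]
scene solder_re
[... 674 characters left out ...]
 -0.164, 0.0], [0.695, -0.022, 0.019], [0.736, 0.085, 0.037]]
side driver_stand 0.94 [272. 257.] 951 [[0.37, 0.29, 0.003], [0.4, 0.432, 0.039], [0.509, 0.453, 0.093]]
side solder_reel 0.71 [243. 224.] 281 [[0.582, 0.282, 0.003], [0.599, 0.312, 0.03], [0.629, 0.327, 0.039]]
side flux_bottle 0.86 [223. 188.] 242 [[0.747, 0.285, 0.005], [0.758, 0.301, 0.04], [0.774, 0.31, 0.083]]
side parts_box 0.78 [177. 334.] 284 [[0.6, -0.415, 0.006], [0.636, -0.326, 0.03], [0.683, -0.295, 0.035]]
side parts_box 0.39 [186. 372.] 110 [[0.454, -0.397, 0.0], [0.482, -0.362, 0.01], [0.511, -0.341, 0.015]]
side kapton_tape 0.45 [184. 368.] 131 [[0.435, -0.401, -0.0], [0.481, -0.363, 0.01], [0.511, -0.292, 0.028]]
```

```bash
python3 - <<'E'
import cv2,numpy as np
a=cv2.imread("pics/scene0.png");b=cv2.imread("pics/side0.png")
cv2.imwrite("pics/crop0.png",np.vstack([cv2.resize(a[140:370,220:500],(730,300*2))[:, :][0:600:2],cv2.resize(b[140:310,170:450],(730,300))]))
c=cv2.resize(a[140:340,220:500],(400,286),interpolation=2);d=cv2.resize(b[140:340,170:450],(400,286),interpolation=2)
cv2.imwrite("pics/crop0.png",np.hstack([c,d]))
cv2.imwrite("pics/both0.png",cv2.resize(np.hstack([a,b]),(800,250)))
E
```

```text
(no output)
```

View pics/scene0.png

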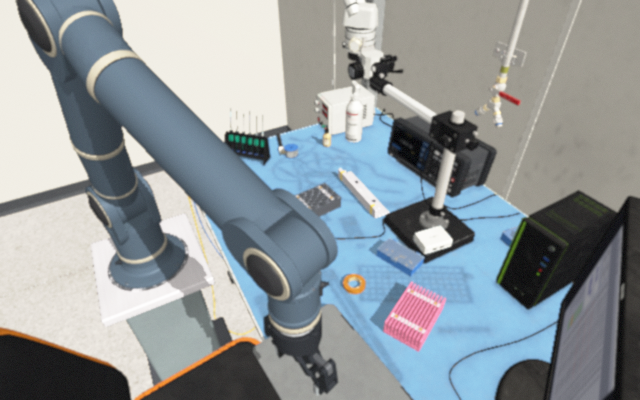

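View pics/crop0.png

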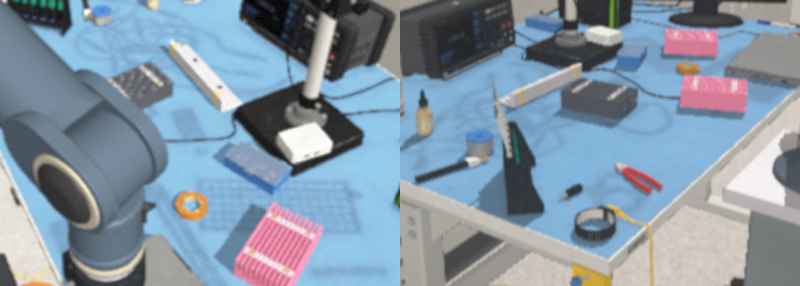

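The dark block (scene 198,320; side 210,306) is the heat sink. The blocks at scene (314,412) and side (169,374) and (206,388) are pink look-alikes, and the crop confirms the colours. Next I'll fit poses and check the obstacles.

```bash
python3 - <<'E'
from h import *
L=[]
for cam in ["scene","side"]:
    z=np.load(cam+"0.npz"); d=z["d"]; A=pts(cam,np.ones_like(d,bool),d); L.append(A)
    m=(A[:,2]>.041)&(A[:,2]<.053)&(A[:,0]>.42)&(A[:,0]<.66)&(A[:,1]>-.13)&(A[:,1]<.08)
    T=A[m]; r=cv2.minAreaRect(T[:,:2].astype(np.float32)); print(cam,len(T),r,np.round(cv2.boxPoints(r),3).tolist(),np.median(T[:,2]))
    m=(A[:,2]>.030)&(A[:,2]<.040)&(A[:,0]>.66)&(A[:,0]<.76)&(A[:,1]>-.22)&(A[:,1]<.12)
    T=A[m]; r=cv2.minAreaRect(T[:,:2].astype(np.float32)); print(cam,"fence",len(T),r,np.round(cv2.boxPoints(r),3).tolist())
A=np.vstack(L)
# height map 3cm
print("height map rows x, cols y from .25 to -.45")
for x in np.arange(.40,.95,.04):
    print("%.2f"%x,' '.join("%4d"%(1000*np.max(np.r_[0,A[(abs(A[:,0]-x)<.02)&(abs(A[:,1]-y)<.02)&(A[:,2]<.9),2]])) for y in np.arange(.28,-.46,-.04)))
E
```

```text
scene 558 ((0.5573902726173401, -0.029852692037820816), (0.12175126373767853, 0.10218822211027145), 5.349738597869873) [[0.492000013589859, 0.014999999664723873], [0.5019999742507935, -0.0860000029206276], [0.6230000257492065, -0.07500000298023224], [0.6129999756813049, 0.027000000700354576]] 0.044524179956586876
scene fence 267 ((0.70330810546875, -0.07224524021148682), (0.06525120884180069, 0.30472880601882935), 9.6752290725708) [[0.6460000276565552, 0.07199999690055847], [0.6970000267028809, -0.2280000001192093], [0.7609999775886536, -0.21699999272823334], [0.7099999785423279, 0.08299999684095383]]
side 534 ((0.5404806137084961, -0.030196920037269592), (0.1523388773202896, 0.10740397870540619), 4.953723907470703) [[0.46000000834465027, 0.017000000923871994], [0.4690000116825104, -0.09000000357627869], [0.6209999918937683, -0.07699999958276749], [0.6119999885559082, 0.029999999329447746]] 0.044516017725629006
side fence 202 ((0.7025156021118164, -0.06648187339305878), (0.06335971504449844, 0.3145174980163574), 9.684260368347168) [[0.6449999809265137, 0.08299999684095383], [0.698000
[... 863 characters left out ...]

0.68    4    5    4    4    4   37   37   40   37   38   38   37   17   27   35   36   50   36   28
0.72    6    5    4    7    4   37   39   39   38   39   34   36   38   39   40   64   67   67    4
0.76  607  622  566  472  474  413  345   10   10    8    9    6   38  381  384  384  375   66    4
0.80  616  630  599  558  502  428  440  461  469  368  369  369  369  384  409  409  385  368    4
0.84  631  616  554  551  551  428  437  413  411  367  367  367  366  385  408  409  384  365    3
0.88  623  546  551  550  528  412    4  409    4    4    3    5   39   39   38   67   39   38    4
0.92  197  155    4    5  162  391  173  162  106   84   34    5    5    7    4   21   31    5    5
```

```bash
cat >> h.py <<'E'
import json,os
from scipy.optimize import minimize
def sd(p,X):
    c,s=np.cos(p[2]),np.sin(p[2]); D=X[:,:2]-p[:2]
    q=np.abs(np.stack([D[:,0]*c+D[:,1]*s,-D[:,0]*s+D[:,1]*c],1))-[.075,.048]
    return np.hypot(*np.maximum(q,0).T)+np.minimum(q.max(1),0)
def fit(A,p0,tcp=None):
    k=(sd(p0,A)<.025)&(A[:,2]>.008)&(A[:,2]<.054)
    if tcp is not None: k&=np.hypot(A[:,0]-tcp[0],A[:,1]-tcp[1])>.032
    X=A[k]; top=X[:,2]>.0405; w=lambda r:np.minimum(r,.006)
    f=lambda p:w(np.abs(sd(p,X[~top]))).sum()+w(np.maximum(sd(p,X[top]),0)).sum()
    best=min((minimize(f,np.array(p0)+[0,0,a],method="Nelder-Mead",options=dict(initial_simplex=np.array(p0)+[0,0,a]+np.array([[0,0,0],[.015,0,0],[0,.015,0],[0,0,.2]]))) for a in (-.35,-.15,0,.15,.35)),key=lambda r:r.fun)
    return best.x,best.fun/len(X),len(X)
F=json.load(open("fence.json")) if os.path.exists("fence.json") else None
def tofence(x,y):
    c,s=np.cos(F[2]),np.sin(F[2]); return np.array([(x-F[0])*c+(y-F[1])*s,-(x-F[0])*s+(y-F[1])*c])
def look(cams=("side","scene"),p0=None,name=None):
    p0=p0 if p0 is not None else json.load(open("hs.json"))
    s=ctrl.state(); L=[]
    for c in cams:
        im,d=ctrl.capture(c); L.append(pts(c,np.ones_like(d,bool),d))
        if name: sv(name+c+".png",im)
    A=np.vstack(L); p,e,n=fit(A,p0,s["tcp_pos"]); p,e,n=fit(A,p,s["tcp_pos"])
    json.dump(list(p),open("hs.json","w"))
    t=tofence(*s["tcp_pos"][:2]); b=tofence(*p[:2])
    q=s["tool_rot"]; yaw=2*np.arctan2(q[1],q[0])
    print("t %.2f hs world %s fence-frame xy(mm) %s longaxis-vs-fence-y deg %.1f err %.4f n %d"%(s["t"],np.round(p,3),np.round(b*1e3),np.degrees((p[2]-F[2]-np.pi/2+np.pi/2)%np.pi-np.pi/2),e,n))
    print("tcp fence-frame mm",np.round(t*1e3),"z",round(s["tcp_pos"][2]*1e3),"yaw rel fence deg %.1f"%np.degrees((yaw-F[2]+np.pi)%(2*np.pi)-np.pi),"width",round(float(s["width"]),3),"F",np.round(s["wrist_force"],1))
    return p
def corners(p):
    c,s=np.cos(p[2]),np.sin(p[2])
    for a,b in((1,1),(1,-1),(-1,-1),(-1,1)):
        x=p[0]+.075*a*c-.048*b*s; y=p[1]+.075*a*s+.048*b*c; print("corner",a,b,np.round(tofence(x,y)*1e3),end=" ")
    print()
E
python3 - <<'E'
from h import *
import h
for cam in ("scene","side"):
    z=np.load(cam+"0.npz"); d=z["d"]; A=pts(cam,np.ones_like(d,bool),d); im=z["im"].reshape(-1,3)[(d>0).ravel()]
    n0=np.array([.985,.17]); 
    m=(A[:,2]>.006)&(A[:,2]<.030)&(A[:,0]>.64)&(A[:,0]<.76)&(A[:,1]>-.22)&(A[:,1]<.12); T=A[m]; u=T[:,:2]@n0; T=T[u<.70]
    m2=(A[:,2]>.0325)&(A[:,2]<.0385)&(A[:,0]>.66)&(A[:,0]<.77)&(A[:,1]>-.25)&(A[:,1]<.12); S=A[m2]
    for nm,X in(("face",T),("top",S)):
        l=cv2.fitLine(X[:,:2].astype(np.float32),cv2.DIST_HUBER,0,.002,.001).ravel(); yaw=np.arctan2(l[1],l[0])%np.pi-np.pi/2
        n=np.array([np.cos(yaw),np.sin(yaw)]);t=np.array([-n[1],n[0]])
        a=X[:,:2]@t; b=X[:,:2]@n; print(cam,nm,len(X),"yaw",np.degrees(yaw),"n",np.round(np.percentile(b,[5,25,50,75,95]),4),"along",np.round(np.percentile(a,[0,1,50,99,100]),4))
    # yellow
    c=im.astype(int); y=(c[:,0]-c[:,2]>60)&(c[:,1]-c[:,2]>35)&(A[:,0]>.64)&(A[:,0]<.8)&(A[:,1]>-.27)&(A[:,1]<.14)&(A[:,2]>.005)
    print("yellow",np.round(A[y][:25],3).tolist())
E
```

```text
scene face 304 yaw -0.55418104 n [0.6906 0.693  0.696  0.705  0.7294] along [-0.2122 -0.2114 -0.1024  0.0706  0.076 ]
scene top 355 yaw 7.323383 n [0.6682 0.6785 0.6921 0.7048 0.727 ] along [-0.3443 -0.3427 -0.2964 -0.0141 -0.0077]
yellow [[0.704, 0.059, 0.038], [0.706, 0.056, 0.039], [0.697, 0.061, 0.035], [0.701, 0.06, 0.034], [0.702, 0.056, 0.036], [0.701, 0.069, 0.024], [0.697, 0.054, 0.035], [0.698, 0.055, 0.029], [0.698, 0.056, 0.024], [0.696, 0.053, 0.023], [0.701, -0.146, 0.036], [0.689, -0.146, 0.036], [0.693, -0.147, 0.035], [0.695, -0.15, 0.036], [0.698, -0.15, 0.036], [0.689, -0.147, 0.033], [0.69, -0.151, 0.035], [0.694, -0.152, 0.034], [0.689, -0.147, 0.028], [0.69, -0.152, 0.031], [0.69, -0.147, 0.023], [0.691, -0.15, 0.026], [0.69, -0.147, 0.019], [0.69, -0.152, 0.022], [0.689, -0.149, 0.017]]
side face 336 yaw -1.0809183 n [0.6898 0.6927 0.6948 0.6976 0.7324] along [-0.2066 -0.2023 -0.0469  0.0918  0.1003]
side top 198 yaw 4.2967763 n [0.6793 0.6884 0.6969 0.7091 0.7393] along [-0.3025 -0.3011 -0.1668  0.0301  0.04  ]
yellow [[0.735, -0.204, 0.017], [0.731, -0.204, 0.018], [0.703, -0.159, 0.032], [0.693, -0.15, 0.037], [0.689, -0.151, 0.037], [0.693, -0.15, 0.033], [0.687, -0.148, 0.035], [0.685, -0.145, 0.032], [0.691, -0.148, 0.026], [0.69, -0.153, 0.025], [0.688, -0.143, 0.025], [0.688, -0.149, 0.023], [0.692, -0.149, 0.018], [0.685, -0.145, 0.021], [0.69, -0.145, 0.016], [0.69, -0.152, 0.014], [0.693, -0.15, 0.01], [0.689, -0.151, 0.01], [0.69, -0.152, 0.006], [0.704, 0.054, 0.037], [0.702, 0.061, 0.036], [0.701, 0.057, 0.035], [0.697, 0.056, 0.036], [0.7, 0.058, 0.032], [0.701, 0.052, 0.03]]
```

```bash
python3 - <<'E'
from h import *
import h
Ts=[]
for cam in ("scene","side"):
    z=np.load(cam+"0.npz"); d=z["d"]; A=pts(cam,np.ones_like(d,bool),d)
    b=(A[:,0]>.675)&(A[:,0]<.72)&(A[:,1]>-.17)&(A[:,1]<.072)
    for nm,lo,hi in(("face",.008,.028),("top",.034,.039)):
        X=A[b&(A[:,2]>lo)&(A[:,2]<hi)]
        if nm=="face": X=X[X[:,0]<.702]
        for _ in range(3):
            k=np.polyfit(X[:,1],X[:,0],1); r=X[:,0]-np.polyval(k,X[:,1]); X=X[abs(r-np.median(r))<.006]
        print(cam,nm,len(X),"yaw deg",-np.degrees(np.arctan(k[0])),"x at y=-.047",np.polyval(k,-.047))
E
```

```text
scene face 169 yaw deg -2.3126449238126225 x at y=-.047 0.6941993491292845
scene top 113 yaw deg -2.128120438395309 x at y=-.047 0.6976973000572922
side face 231 yaw deg -2.3959341727578227 x at y=-.047 0.6933208457634462
side top 62 yaw deg -2.3074787851415834 x at y=-.047 0.6973256377316525
```

```bash
echo '[0.6935,-0.047,-0.0401]' > fence.json; echo '[0.5405,-0.030,0.087]'>hs.json
cat >> h.py <<'E'
def goto(xb,yb,z,yaw,p=None,world=False):
    "shift/turn for a target: block frame (long,lat mm) of hs p (yaw rel to long axis deg), or fence frame if p is None"
    o=F if p is None else p; c,s=np.cos(o[2]),np.sin(o[2])
    w=np.array([o[0]+(xb*c-yb*s)/1e3,o[1]+(xb*s+yb*c)/1e3,z/1e3])
    st=ctrl.state(); from scipy.spatial.transform import Rotation as Ro
    R=Ro.from_quat(st["tool_rot"]); d=R.inv().apply(w-st["tcp_pos"])
    q=st["tool_rot"]; y0=2*np.arctan2(q[1],q[0]); dy=np.degrees((o[2]+np.radians(yaw)-y0+np.pi)%(2*np.pi)-np.pi)
    print("target world",np.round(w,3),"shift",np.round(d,3),"turn z",round(-dy,1), "tilt x,y", np.round(np.degrees((R.inv()*Ro.from_quat([np.cos((o[2]+np.radians(yaw))/2),np.sin((o[2]+np.radians(yaw))/2),0,0])).as_rotvec()),2))
E
python3 - <<'E'
from h import *
A=np.vstack([pts(c,np.ones_like(np.load(c+"0.npz")["d"],bool),np.load(c+"0.npz")["d"]) for c in("scene","side")])
p,e,n=fit(A,[.5405,-.03,.087]); print(p,np.degrees(p[2]),e,n); json.dump(list(p),open("hs.json","w"));print(tofence(*p[:2])); corners(p)
goto(-60,80,150,0,p); goto(-60,80,25,0,p)
E
```

```text
[ 0.54227788 -0.0314428   0.10553249] 6.046566420600346 0.001054052211541595 1921
[-0.15172423  0.00948232]
corner 1 1 [-84.  68.] corner 1 -1 [-71. -27.] corner -1 -1 [-219.  -49.] corner -1 1 [-233.   46.] 
target world [0.474 0.042 0.15 ] shift [ 0.465 -0.573  0.092] turn z 11.4 tilt x,y [ 1.000e-02 -0.000e+00  1.142e+01]
target world [0.474 0.042 0.025] shift [ 0.465 -0.573  0.217] turn z 11.4 tilt x,y [ 1.000e-02 -0.000e+00  1.142e+01]
```

Call:
{"name": "drive_tool", "arguments": {
  "rows": [
    [0, [0.05, 0, 0], [0, 0, 3]],
    [0, [0.1, -0.01, 0], [0, 0, 6]],
    [0, [0.15, -0.02, 0], [0, 0, 9]],
    [0, [0.19, -0.05, 0], [0, 0, 11.4]],
    [0, [0.22, -0.09, 0], [0, 0, 11.4]]
  ]
}}

```text
t: 1.3
tcp_pos: [0.3881, -0.4919, 0.242]
tool_rot: [0.999, 0.054, 0.001, 0.0]
wrist_force: [0.7, -0.4, 0.2]
width: 0.0126
grip_force: 0.0
```

```bash
python3 - <<'E'
from h import *
goto(-60,80,150,0,json.load(open("hs.json"))); s=ctrl.state(); print(s["tcp_pos"],s["qpos"],s["t"])
E
```

```text
target world [0.474 0.042 0.15 ] shift [ 0.143 -0.521  0.092] turn z 0.1 tilt x,y [ 0.02 -0.09  0.11]
[ 0.38808116 -0.49190184  0.24195539] [ 0.88757195  0.39049877 -0.06931162  1.654689    0.02844607  1.09626119
 -0.65284931] 1.3
```

Call:
{"name": "drive_tool", "arguments": {
  "rows": [
    [0, [0.02, -0.045, 0], [0, 0, 0]],
    [0, [0.04, -0.09, 0], [0, 0, 0]],
    [0, [0.06, -0.135, 0], [0, 0, 0]],
    [0, [0.08, -0.18, 0], [0, 0, 0]],
    [0, [0.1, -0.225, 0], [0, 0, 0]]
  ]
}}

```text
t: 1.8
tcp_pos: [0.4609, -0.2575, 0.2427]
tool_rot: [0.999, 0.053, 0.0, 0.0]
wrist_force: [0.4, 0.8, 0.1]
width: 0.0002
grip_force: 0.0
```

Call:
{"name": "drive_tool", "arguments": {
  "rows": [
    [0, [0.01, -0.045, 0], [0, 0, 0]],
    [0, [0.02, -0.09, 0], [0, 0, 0]],
    [0, [0.03, -0.135, 0], [0, 0, 0]],
    [0, [0.036, -0.18, 0.0], [0, 0, 0]],
    [0, [0.04, -0.228, 0.01], [0, 0, 0]]
  ]
}}

```text
t: 2.3
tcp_pos: [0.4774, -0.0268, 0.2337]
tool_rot: [0.999, 0.053, 0.002, 0.0]
wrist_force: [0.9, 0.3, -0.5]
width: -0.0003
grip_force: 0.0
```

```bash
python3 - <<'E'
from h import *
p=look(); corners(p); goto(-62,80,60,0,p);goto(-62,80,24,0,p)
E
```

```text
t 2.30 hs world [ 0.543 -0.031  0.105] fence-frame xy(mm) [-151.   10.] longaxis-vs-fence-y deg -81.7 err 0.0010 n 1934
tcp fence-frame mm [-217.   12.] z 234 yaw rel fence deg 8.3 width -0.0 F [ 0.9  0.3 -0.5]
corner 1 1 [-84.  68.] corner 1 -1 [-70. -27.] corner -1 -1 [-218.  -48.] corner -1 1 [-232.   47.] 
target world [0.473 0.042 0.06 ] shift [ 0.005 -0.062  0.172] turn z 0.7 tilt x,y [-0.16  0.03  0.74]
target world [0.473 0.042 0.024] shift [ 0.005 -0.062  0.208] turn z 0.7 tilt x,y [-0.16  0.03  0.74]
```

Call:
{"name": "drive_tool", "arguments": {
  "rows": [
    [0, [0.0, -0.05, 0], [0, 0, 0]],
    [0, [0.004, -0.064, 0.04], [0, 0, 0]],
    [0, [0.004, -0.064, 0.09], [0, 0, 0]],
    [0, [0.004, -0.064, 0.14], [0, 0, 0]],
    [0, [0.004, -0.064, 0.185], [0, 0, 0]]
  ]
}}

```text
t: 2.9
tcp_pos: [0.4734, 0.0352, 0.0457]
tool_rot: [0.999, 0.053, 0.0, 0.0]
wrist_force: [0.0, -1.4, -0.4]
width: 0.0002
grip_force: 0.0
```

```bash
python3 - <<'E'
from h import *
goto(-62,80,24,0,json.load(open("hs.json"))); 
from h import *
im,d=ctrl.capture("side"); sv("s1.png",cv2.resize(im[120:300,200:440],(720,540),interpolation=cv2.INTER_CUBIC))
E
```

```text
target world [0.473 0.042 0.024] shift [ 0.    -0.007  0.022] turn z 0.1 tilt x,y [ 0.01 -0.03  0.05]
```

View pics/s1.png

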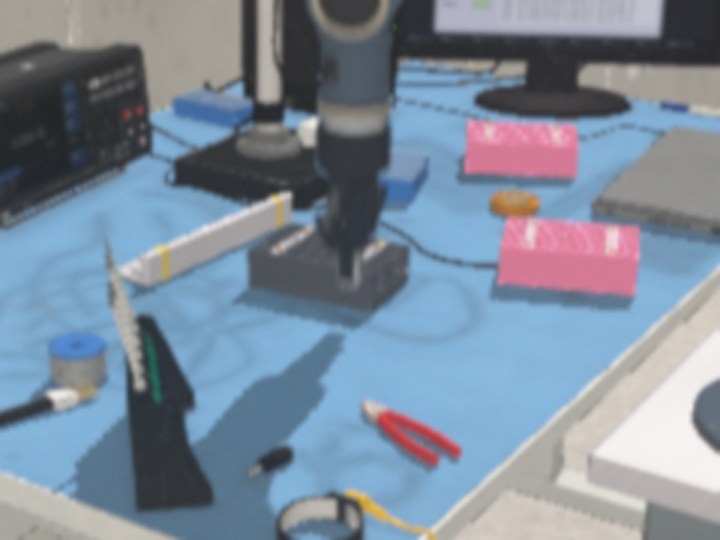

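Call:
{"name": "drive_tool", "arguments": {
  "rows": [
    [0, [0, 0, 0.022], [0, 0, 0]],
    [0, [0, 0.01, 0.022], [0, 0, 0]],
    [0, [-0.005, 0.019, 0.022], [0, 0, -5]],
    [0, [-0.0095, 0.028, 0.022], [0, 0, -10]],
    [0, [-0.013, 0.0375, 0.022], [0, 0, -15]]
  ]
}}

```text
t: 3.45
tcp_pos: [0.4651, -0.0039, 0.0272]
tool_rot: [0.983, 0.184, 0.001, 0.0]
wrist_force: [-1.1, 1.6, 0.4]
width: -0.0001
grip_force: 0.9
```

```bash
cat >> h.py <<'E'
def arc(p,C=(34,0),steps=(6,12,18,24,30),press=0,lat=62.5,lon=-62):
    "rows: rotate CCW about block point C keeping TCP at block (lon,lat), given hs pose p, from current tool pose"
    from scipy.spatial.transform import Rotation as Ro
    st=ctrl.state(); R=Ro.from_quat(st["tool_rot"]); q=st["tool_rot"]; y0=2*np.arctan2(q[1],q[0])
    c,s=np.cos(p[2]),np.sin(p[2]); B=lambda v:np.array([p[0]+(v[0]*c-v[1]*s)/1e3,p[1]+(v[0]*s+v[1]*c)/1e3])
    t=st["tcp_pos"][:2]-p[:2]; print("tcp in block",np.round([(t@[c,s])*1e3,(t@[-s,c])*1e3],1),"tool yaw-block deg",round(np.degrees(y0-p[2]),1))
    for a in steps:
        r=np.radians(a); v=np.array([lon-C[0],lat-press-C[1]]); v=[C[0]+v[0]*np.cos(r)-v[1]*np.sin(r),C[1]+v[0]*np.sin(r)+v[1]*np.cos(r)]
        w=np.r_[B(v),.024]; print(np.round(R.inv().apply(w-st["tcp_pos"]),4).tolist(),"turn",round(-np.degrees(p[2]+r-y0),1))
E
python3 - <<'E'
from h import *
p=look(); corners(p); arc(p)
E
```

```text
t 3.45 hs world [ 0.545 -0.043  0.345] fence-frame xy(mm) [-149.   -1.] longaxis-vs-fence-y deg -67.9 err 0.0013 n 1942
tcp fence-frame mm [-230.   34.] z 27 yaw rel fence deg 23.5 width -0.0 F [-1.1  1.6  0.4]
corner 1 1 [-97.  71.] corner 1 -1 [-61. -18.] corner -1 -1 [-200.  -74.] corner -1 1 [-236.   15.] 
tcp in block [-62.1  61.9] tool yaw-block deg 1.1
[-0.0061, 0.0097, 0.0031] turn -4.9
[-0.0112, 0.0205, 0.0031] turn -10.9
[-0.0151, 0.0319, 0.0031] turn -16.9
[-0.0179, 0.0435, 0.0032] turn -22.9
[-0.0194, 0.0554, 0.0032] turn -28.9
```

Call:
{"name": "drive_tool", "arguments": {
  "rows": [
    [0, [-0.006, 0.01, 0.003], [0, 0, -5]],
    [0, [-0.011, 0.0205, 0.003], [0, 0, -11]],
    [0, [-0.015, 0.032, 0.003], [0, 0, -17]],
    [0, [-0.018, 0.0435, 0.003], [0, 0, -23]],
    [0, [-0.0195, 0.0555, 0.003], [0, 0, -29]]
  ]
}}

```text
t: 4.05
tcp_pos: [0.4662, -0.0617, 0.0238]
tool_rot: [0.906, 0.424, 0.0, 0.0]
wrist_force: [-1.9, 3.4, 3.1]
width: -0.0002
grip_force: 2.1
```

```bash
python3 - <<'E'
from h import *
p=look(); corners(p); arc(p,C=(40,0))
E
```

```text
t 4.05 hs world [ 0.554 -0.06   0.831] fence-frame xy(mm) [-139.  -19.] longaxis-vs-fence-y deg -40.1 err 0.0018 n 1777
tcp fence-frame mm [-226.  -24.] z 24 yaw rel fence deg 52.5 width -0.0 F [-1.9  3.4  3.1]
corner 1 1 [-127.   69.] corner 1 -1 [-54.   8.] corner -1 -1 [-151. -107.] corner -1 1 [-224.  -45.] 
tcp in block [-60.8  61.8] tool yaw-block deg 2.2
[-0.0076, 0.01, -0.0004] turn -3.8
[-0.0128, 0.0214, -0.0004] turn -9.8
[-0.0168, 0.0333, -0.0004] turn -15.8
[-0.0195, 0.0455, -0.0003] turn -21.8
[-0.021, 0.0579, -0.0003] turn -27.8
```

Call:
{"name": "drive_tool", "arguments": {
  "rows": [
    [0, [-0.0075, 0.01, 0], [0, 0, -4]],
    [0, [-0.0125, 0.0215, 0], [0, 0, -10]],
    [0, [-0.0165, 0.033, 0], [0, 0, -16]],
    [0, [-0.0195, 0.0455, 0], [0, 0, -22]],
    [0, [-0.021, 0.058, 0], [0, 0, -28]]
  ]
}}

```text
t: 4.65
tcp_pos: [0.4962, -0.1152, 0.023]
tool_rot: [0.777, 0.63, -0.001, -0.0]
wrist_force: [-4.8, 1.9, 3.4]
width: -0.0002
grip_force: 2.1
```

```bash
python3 - <<'E'
from h import *
p=look(); corners(p); arc(p,C=(40,0),steps=(4,8,12,14))
E
```

```text
t 4.65 hs world [ 0.57  -0.071  1.331] fence-frame xy(mm) [-122.  -29.] longaxis-vs-fence-y deg -11.4 err 0.0017 n 1492
tcp fence-frame mm [-194.  -76.] z 23 yaw rel fence deg 80.4 width -0.0 F [-4.8  1.9  3.4]
corner 1 1 [-155.   54.] corner 1 -1 [-60.  35.] corner -1 -1 [ -90. -112.] corner -1 1 [-184.  -93.] 
tcp in block [-60.9  59. ] tool yaw-block deg 1.5
[-0.0053, 0.0037, -0.0011] turn -2.5
[-0.0091, 0.0111, -0.001] turn -6.5
[-0.0124, 0.0188, -0.001] turn -10.5
[-0.0138, 0.0227, -0.001] turn -12.5
```

Call:
{"name": "drive_tool", "arguments": {
  "rows": [
    [0, [-0.003, 0.008, 0], [0, 0, -3]],
    [0, [-0.005, 0.0155, 0], [0, 0, -6.5]],
    [0, [-0.0065, 0.023, 0], [0, 0, -10]],
    [0, [-0.0065, 0.01, 0], [0, 0, -10]],
    [0, [-0.0065, -0.02, 0], [0, 0, -10]]
  ]
}}

```text
t: 5.25
tcp_pos: [0.4781, -0.1167, 0.023]
tool_rot: [0.721, 0.693, 0.002, 0.001]
wrist_force: [-0.1, -0.4, 0.4]
width: 0.0001
grip_force: 0.0
```

```bash
python3 - <<'E'
from h import *
p=look(); corners(p); b=tofence(*p[:2])*1e3
goto(-175,b[1]-130,24,90); goto(b[0],b[1]-130,24,90);goto(b[0],b[1]-86,24,90); goto(b[0],b[1]-86+30,24,90)
E
```

```text
t 5.25 hs world [ 0.581 -0.07   1.524] fence-frame xy(mm) [-111.  -28.] longaxis-vs-fence-y deg -0.4 err 0.0016 n 1925
tcp fence-frame mm [-212.  -78.] z 23 yaw rel fence deg 90.1 width 0.0 F [-0.1 -0.4  0.4]
corner 1 1 [-159.   48.] corner 1 -1 [-63.  47.] corner -1 -1 [ -64. -103.] corner -1 1 [-160. -102.] 
target world [ 0.512 -0.198  0.024] shift [-0.08   0.044 -0.002] turn z 0.2 tilt x,y [-0.28  0.05  0.24]
target world [ 0.576 -0.2    0.024] shift [-0.08   0.108 -0.002] turn z 0.2 tilt x,y [-0.28  0.05  0.24]
target world [ 0.578 -0.156  0.024] shift [-0.036  0.108 -0.002] turn z 0.2 tilt x,y [-0.28  0.05  0.24]
target world [ 0.579 -0.126  0.024] shift [-0.006  0.108 -0.002] turn z 0.2 tilt x,y [-0.28  0.05  0.24]
```

Call:
{"name": "drive_tool", "arguments": {
  "rows": [
    [0, [-0.045, 0, 0], [0, 0, 0]],
    [0, [-0.08, 0.02, 0], [0, 0, 0]],
    [0, [-0.08, 0.065, 0], [0, 0, 0]],
    [0, [-0.08, 0.108, 0], [0, 0, 0]],
    [0, [-0.05, 0.108, 0], [0, 0, 0]]
  ]
}}

```text
t: 5.85
tcp_pos: [0.5887, -0.1749, 0.0232]
tool_rot: [0.723, 0.691, 0.002, 0.004]
wrist_force: [0.5, -0.1, 0.5]
width: 0.0001
grip_force: 0.0
```

Call:
{"name": "drive_tool", "arguments": {
  "rows": [
    [0, [0.009, 0, 0], [0, 0, 0]],
    [0, [0.018, 0, 0], [0, 0, 0]],
    [0, [0.026, 0, 0], [0, 0, 0]],
    [0, [0.034, 0, 0], [0, 0, 0]],
    [0, [0.042, 0, 0], [0, 0, 0]]
  ]
}}

```text
t: 6.35
tcp_pos: [0.583, -0.1329, 0.0228]
tool_rot: [0.72, 0.694, -0.002, 0.002]
wrist_force: [0.2, -5.4, 3.3]
width: -0.0002
grip_force: 3.0
```

```bash
python3 - <<'E'
from h import *
p=look(); corners(p); b=tofence(*p[:2])*1e3
goto(b[0],b[1]-86,24,90); goto(b[0],-86,24,90)
E
```

```text
t 6.35 hs world [ 0.58  -0.047  1.529] fence-frame xy(mm) [-113.   -4.] longaxis-vs-fence-y deg -0.1 err 0.0015 n 1592
tcp fence-frame mm [-107.  -90.] z 23 yaw rel fence deg 90.1 width -0.0 F [ 0.2 -5.4  3.3]
corner 1 1 [-161.   71.] corner 1 -1 [-65.  70.] corner -1 -1 [-65. -80.] corner -1 1 [-161.  -79.] 
target world [ 0.577 -0.133  0.024] shift [-0.003 -0.006 -0.001] turn z 0.3 tilt x,y [-0.02  0.16  0.28]
target world [ 0.577 -0.128  0.024] shift [ 0.002 -0.006 -0.001] turn z 0.3 tilt x,y [-0.02  0.16  0.28]
```

Call:
{"name": "drive_tool", "arguments": {
  "rows": [
    [0, [-0.02, -0.003, 0], [0, 0, 0]],
    [0, [-0.02, -0.03, -0.04], [0, 0, 8]],
    [0, [0.01, -0.06, -0.08], [0, 0, 16]],
    [0, [0.04, -0.095, -0.1], [0, 0, 24]],
    [0.0854, [0.07, -0.128, -0.1], [0, 0, 32]]
  ]
}}

```text
t: 6.95
tcp_pos: [0.46, -0.0556, 0.1244]
tool_rot: [0.885, 0.466, 0.002, 0.001]
wrist_force: [-0.3, 2.2, 0.1]
width: 0.013
grip_force: 0.0
```

Call:
{"name": "drive_tool", "arguments": {
  "rows": [
    [0.0854, [0, 0, 0], [0, 0, 8]],
    [0.0854, [0, 0, 0], [0, 0, 16]],
    [0.0854, [0, 0, 0], [0, 0, 24]],
    [0.0854, [0, 0, 0], [0, 0, 32]],
    [0.0854, [0, 0, 0], [0, 0, 40]]
  ]
}}

```text
t: 7.45
tcp_pos: [0.4587, -0.0562, 0.1221]
tool_rot: [0.991, 0.136, -0.0, 0.0]
wrist_force: [0.3, 0.3, 0.9]
width: 0.0846
grip_force: 0.0
```

```bash
python3 - <<'E'
from h import *
p=look(); b=tofence(*p[:2])*1e3
goto(-190,b[1],16,0); print(ctrl.state()["qpos"])
E
```

```text
t 7.45 hs world [ 0.58  -0.045  1.532] fence-frame xy(mm) [-113.   -2.] longaxis-vs-fence-y deg 0.1 err 0.0016 n 2117
tcp fence-frame mm [-234.  -19.] z 122 yaw rel fence deg 18.0 width 0.085 F [0.3 0.3 0.9]
target world [ 0.504 -0.042  0.016] shift [ 0.047 -0.002  0.106] turn z 18.3 tilt x,y [ 0.03  0.03 18.32]
[ 0.47429822  0.33034849 -0.52587429  2.1202427   0.24256083  0.74827988
 -1.49835871]
```

Call:
{"name": "drive_tool", "arguments": {
  "rows": [
    [0.0854, [0.01, -0.001, 0.01], [0, 0, 8]],
    [0.0854, [0.02, -0.002, 0.03], [0, 0, 16]],
    [0.0854, [0.035, -0.003, 0.06], [0, 0, 18.3]],
    [0.0854, [0.042, -0.0035, 0.09], [0, 0, 18.3]],
    [0.0854, [0.042, -0.0035, 0.106], [0, 0, 18.3]]
  ]
}}

```text
t: 8.05
tcp_pos: [0.4986, -0.0405, 0.0141]
tool_rot: [1.0, -0.018, -0.001, -0.0]
wrist_force: [-0.4, -0.1, 0.7]
width: 0.0855
grip_force: 0.0
```

```bash
python3 - <<'E'
from h import *
s=ctrl.state();print(s["wrist_force"],s["tcp_pos"])
goto(-175,-2,16,0); goto(-107,-2,16,0)
im,d=ctrl.capture("side"); sv("s2.png",cv2.resize(im[120:300,200:440],(720,540),interpolation=cv2.INTER_CUBIC))
E
```

```text
[-0.37659627 -0.12861104  0.71930844] [ 0.49863325 -0.04046792  0.01412063]
target world [ 0.519 -0.042  0.016] shift [ 0.02   0.001 -0.002] turn z 0.3 tilt x,y [-0.05  0.12  0.26]
target world [ 0.587 -0.045  0.016] shift [ 0.088  0.001 -0.002] turn z 0.3 tilt x,y [-0.05  0.12  0.26]
```

View pics/s2.png

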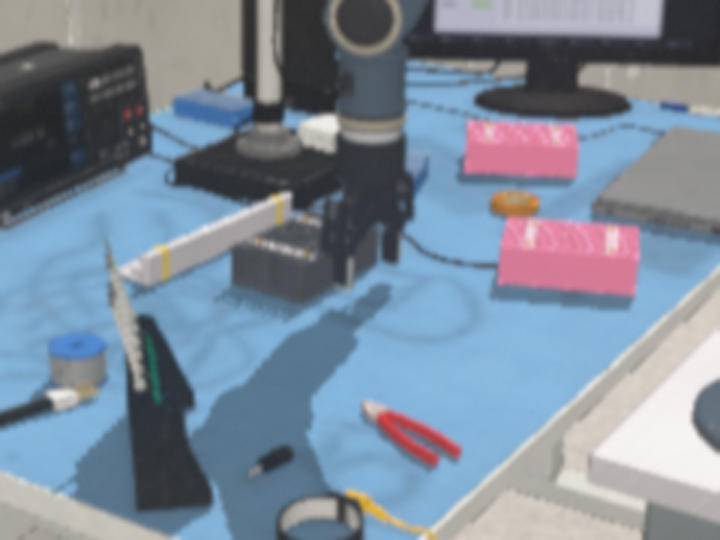

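The fingers straddle the middle of the near side at (345,270) and (390,250), and the block is parallel to the fence. Now I'll push.

Call:
{"name": "drive_tool", "arguments": {
  "rows": [
    [0.0854, [0.015, 0.0, 0], [0, 0, 0.3]],
    [0.0854, [0.027, 0.001, 0], [0, 0, 0.3]],
    [0.0854, [0.039, 0.001, 0], [0, 0, 0.3]],
    [0.0854, [0.051, 0.001, 0], [0, 0, 0.3]],
    [0.0854, [0.063, 0.001, 0], [0, 0, 0.3]]
  ]
}}

```text
t: 8.6
tcp_pos: [0.5613, -0.0449, 0.0162]
tool_rot: [1.0, -0.022, -0.001, 0.0]
wrist_force: [-3.9, 0.1, -1.3]
width: 0.0855
grip_force: 2.1
```

```bash
python3 - <<'E'
from h import *
p=look(); corners(p)
E
```

```text
t 8.60 hs world [ 0.62  -0.047  1.532] fence-frame xy(mm) [-73.  -3.] longaxis-vs-fence-y deg 0.1 err 0.0023 n 1586
tcp fence-frame mm [-132.   -3.] z 16 yaw rel fence deg -0.2 width 0.085 F [-3.9  0.1 -1.3]
corner 1 1 [-122.   72.] corner 1 -1 [-26.  72.] corner -1 -1 [-25. -78.] corner -1 1 [-121.  -78.]
```

Call:
{"name": "drive_tool", "arguments": {
  "rows": [
    [0.0854, [0.006, 0, 0], [0, 0, 0]],
    [0.0854, [0.012, 0, 0], [0, 0, 0]],
    [0.0854, [0.016, 0, 0], [0, 0, 0]],
    [0.0854, [0.019, 0, 0], [0, 0, 0]],
    [0.0854, [0.022, 0, 0], [0, 0, 0]]
  ]
}}

```text
t: 9.2
tcp_pos: [0.582, -0.0456, 0.0163]
tool_rot: [1.0, -0.022, -0.002, 0.0]
wrist_force: [-6.4, 0.6, 3.7]
width: 0.0851
grip_force: 3.6
```

Call:
{"name": "drive_tool", "arguments": {
  "rows": [
    [0.0854, [0.001, 0, 0], [0, 0, 0]],
    [0.0854, [0.002, 0, 0], [0, 0, 0]],
    [0.0854, [0.003, 0, 0], [0, 0, 0]],
    [0.0854, [0.003, 0, 0], [0, 0, 0]]
  ]
}}

```text
t: 9.6
tcp_pos: [0.5854, -0.0457, 0.0163]
tool_rot: [1.0, -0.022, -0.002, 0.0]
wrist_force: [-4.9, 0.3, 3.0]
width: 0.0854
grip_force: 3.0
```

Call:
{"name": "drive_tool", "arguments": {
  "rows": [
    [0.0854, [0.001, 0, 0], [0, 0, 0]],
    [0.0854, [0.002, 0, 0], [0, 0, 0]],
    [0.0854, [0.002, 0, 0], [0, 0, 0]]
  ]
}}

```text
t: 9.9
tcp_pos: [0.5872, -0.0458, 0.0163]
tool_rot: [1.0, -0.022, -0.002, 0.0]
wrist_force: [-7.0, 0.3, 3.5]
width: 0.0855
grip_force: 3.2
```

```bash
python3 - <<'E'
from h import *
p=look()
E
```

```text
t 9.90 hs world [ 0.645 -0.048  1.538] fence-frame xy(mm) [-49.  -3.] longaxis-vs-fence-y deg 0.4 err 0.0025 n 1690
tcp fence-frame mm [-106.   -3.] z 16 yaw rel fence deg -0.2 width 0.085 F [-7.   0.3  3.5]
```

Push a little further until the force shows firm fence contact.

Call:
{"name": "drive_tool", "arguments": {
  "rows": [
    [0.0854, [0.001, 0, 0], [0, 0, 0]],
    [0.0854, [0.002, 0, 0], [0, 0, 0]],
    [0.0854, [0.002, 0, 0], [0, 0, 0]]
  ]
}}

```text
t: 10.3
tcp_pos: [0.5871, -0.0458, 0.0162]
tool_rot: [1.0, -0.022, -0.004, 0.001]
wrist_force: [-11.3, 0.9, 7.4]
width: 0.0854
grip_force: 5.7
```

Call:
{"name": "drive_tool", "arguments": {
  "rows": [
    [0.0854, [0.001, 0, 0], [0, 0, 0]],
    [0.0854, [0.002, 0, 0], [0, 0, 0]],
    [0.0854, [0.002, 0, 0], [0, 0, 0]]
  ]
}}

```text
t: 10.6
tcp_pos: [0.5871, -0.0459, 0.0159]
tool_rot: [1.0, -0.022, -0.006, 0.001]
wrist_force: [-15.7, 1.0, 11.5]
width: 0.0852
grip_force: 7.9
```

The TCP has stopped moving and the force is rising, so the block is flush on the fence. I'll back off.

Call:
{"name": "drive_tool", "arguments": {
  "rows": [
    [0.0854, [-0.015, 0, 0], [0, 0, 0]],
    [0.0854, [-0.05, 0, 0], [0, 0, 0]],
    [0.0854, [-0.09, 0, 0], [0, 0, 0]],
    [0.0854, [-0.11, 0, -0.04], [0, 0, 0]],
    [0.0854, [-0.11, 0, -0.09], [0, 0, 0]]
  ]
}}

```text
t: 11.1
tcp_pos: [0.4788, -0.041, 0.1054]
tool_rot: [1.0, -0.021, -0.003, 0.0]
wrist_force: [1.8, -0.9, 0.5]
width: 0.0855
grip_force: 0.0
```

```bash
python3 - <<'E'
from h import *
p=look(name="end"); look()
im=cv2.imread("pics/endside.png"); cv2.imwrite("pics/e.png",cv2.resize(im[130:280,200:400],(800,600),interpolation=cv2.INTER_CUBIC))
E
```

```text
t 11.10 hs world [ 0.645 -0.048  1.528] fence-frame xy(mm) [-48.  -3.] longaxis-vs-fence-y deg -0.1 err 0.0018 n 2233
tcp fence-frame mm [-215.   -3.] z 105 yaw rel fence deg -0.2 width 0.085 F [ 1.8 -0.9  0.5]
t 11.20 hs world [ 0.645 -0.048  1.53 ] fence-frame xy(mm) [-48.  -3.] longaxis-vs-fence-y deg -0.1 err 0.0018 n 2235
tcp fence-frame mm [-206.   -2.] z 112 yaw rel fence deg -0.2 width 0.086 F [ 2.1 -0.3  0.3]
```

View pics/e.png

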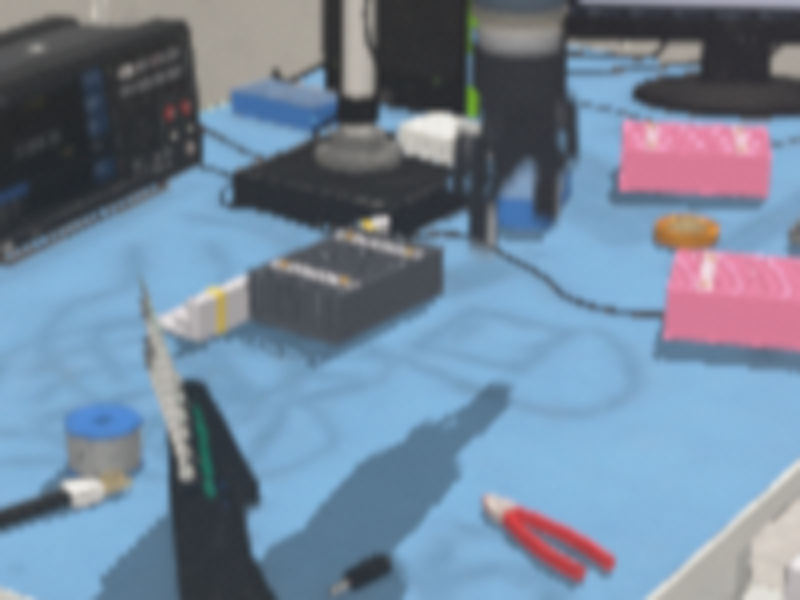

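The block (centre about 345,280) lies flush on the fence between the yellow marks at (222,310) and (375,222). The hand is clear and the other things are where they were.

```bash
python3 -c "
from workcell import ctrl
print(ctrl.close_job())"
```

```text
the job is handed in; nothing more can be done
None
```

The heat sink lies flush on the fence between the yellow marks, measured at about 48 mm from the face, 3 mm off the middle and 0.1° from square; the hand is clear, and I handed the job in at about 11 s (no verdict was returned).

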